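# Set out the stain pots

### The arm

A 6-joint arm with a two-finger parallel gripper is mounted at the origin on the work surface. World frame = base frame: x ahead of the robot, y to its left, z up, the work surface at z = 0. Lengths are in m, angles in rad, forces in N, time in s.
With the tool pointing down it reaches from about 0.225 to 0.875 m from the base axis. Payload 3.4 kg.
Tool frame: the origin (TCP) lies at the very end of the fingers, on their centre line; the grasp point (between the pads) lies 19 mm behind it; x points along the fingers, z is the direction in which the jaws open and shut, and the axes are right-handed (so a half turn about x gives the same grasp; the last joint's range is limited). The gripper opens to 85 mm and grips with 20 to 120 N. Pads are 22 mm wide; open, the fingers measure 114 mm over their backs; the gripper's body (76 mm by 85 mm) begins 54 mm behind the grasp point. The pads swing forward as they close: fully open they stand 13 mm farther back than shut.
Start: joints at [-1.334, 0.276, 1.505, -0, 1.361, -0.121], TCP at [0.201, -0.539, 0.231] pointing down, gripper open.
Joint ranges: [-2.89, 2.89], [-0.75, 2.08], [0.22, 2.7], [-1.18, 4.32], [0.11, 2.71], [-2.7, 2.7]. Speed limits (rad/s): [2.57, 2.57, 3.14, 3.14, 3.14, 3.14].

### API

Orientations are given as a unit quaternion [w, x, y, z].
In Python, from rig import manip gives the robot as it stands. The module is installed in compiled form; this text tells all that it offers.
- The arm moves only by the shell command python3 -m inch 'ROWS' [FORCE]. ROWS is text: rows parted by semicolons, each of 7 numbers parted by spaces: the shift along the tool's x, y, z in mm, then the turn, a rotation vector about the tool's x, y, z in degrees, then the closure in counts, from 0 (fully open) to 255 (shut). A call has exactly 10 rows; each row is the pose to reach, as a shift and turn from the pose commanded when the call began, along the tool's axes at that moment; what a row does not reach only later rows make up. A row lasts 1/8 s, in which the tool goes at most 62.5 mm and 10.7 degrees, less where a joint would pass 70% of its speed; a pose out of reach is approached as far as the arm can. A call with a gripper value outside its range is refused whole. The fingers move at their own pace and stop on an object; FORCE is the grip in N (left out, the last holds). Time passes only in rows, so rows that repeat a pose let the fingers close, or fill a call up. It gives the time, the measured TCP pose, the force and the opening at its end, in the units of the state.
- manip.get_state(): the state, without advancing time (a new reading comes with each control period).
- manip.get_image(name): name is "side" or "top"; returns a dict with "color" (384x512x3 uint8, blue, green, red), "fx", "fy", "cx", "cy" (pixels), "world_to_cam" (4x4, takes a point from world to camera coordinates). Camera axes: x right, y down, z forward; pixel columns grow to the right and rows downward; lengths in m; the calibration is good to about 2 mm. A picture is of the moment at which its call begins. There is no depth.
- manip.sign_off(): hands the job in, once; it reports no verdict.
The state is a dict: "clock": time; "qpos": joint angles; "qd": joint speeds; "effort": joint torques, N m; "position": TCP position; "ee_rot": TCP orientation; "contact_force": force on the tool from outside, world axes, zero at the start; "moment": the same for the moment, N m; "width": finger opening in m.
Only numpy, scipy, OpenCV 4.12 (cv2) and the standard library are available. Lean on these libraries where they do the work, as an engineer would, in place of code of your own. Each camera call takes 0.05 s, during which the arm holds its last target. There are 200 camera calls.

### The job

Take the stack of closed stain pots apart and set each pot flat inside the green spill tray of its own outline: the long trough in the rectangular tray, the hexagonal pot in the hexagonal one, the round tin in the round one and the small square jar in the square one. Keep the pots upright throughout, and leave the black dropper bottle that stands among the trays where it is.

Things in the scene. Friction and masses are not known exactly. Their poses are not given: they have to be found in the camera images.
- trough: Long rectangular stain trough, white ceramic with a steel lid, bottom of the stack, standing on the bench: 96 (x) x 64 (y) x 42 high mm, about 0.35 kg. Rigid and closed, smooth flat sides and flat flush lid. Origin: centre of its underside; z up.
- hexpot: Black plastic hexagonal stain pot, second from the bottom, standing on the trough's lid: 52 mm across flats, 60 across corners, 38 high, about 0.16 kg. Two of its flat sides face along its own y, corners point along its own x. Rigid and closed, smooth flat sides and flat flush lid. Origin: centre of its underside; z up.
- tin: Round aluminium tin, third from the bottom, standing on the hexagonal pot: 40 mm diameter, 38 high, about 0.11 kg. Rigid and closed, smooth flat sides and flat flush lid. Origin: centre of its underside; z up.
- squarejar: Small square black plastic jar, top of the stack, standing on the tin: 28 x 28 x 38 high mm, sides along its own x and y, about 0.06 kg. Rigid and closed, smooth flat sides and flat flush lid. Origin: centre of its underside; z up.
- tray_rect: Mint green rectangular spill tray, 118 (x) x 86 (y) mm outside, 112 x 80 inside. Fixed to the bench, its underside on it. Floor 3 mm thick, rim 3 mm thick with its top 7 mm above the bench, 8 mm free all round its pot. Origin: centre of its underside; z up.
- tray_hex: Mint green hexagonal spill tray, 74 mm across flats outside, 68 inside; flats face along its own y as on the pot. Fixed to the bench, its underside on it. Floor 3 mm thick, rim 3 mm thick with its top 7 mm above the bench, 8 mm free all round its pot. Origin: centre of its underside; z up.
- tray_round: Mint green round spill tray, 62 mm diameter outside, 56 inside. Fixed to the bench, its underside on it. Floor 3 mm thick, rim 3 mm thick with its top 7 mm above the bench, 8 mm free all round its pot. Origin: centre of its underside; z up.
- tray_square: Mint green square spill tray, 50 x 50 mm outside, 44 x 44 inside, sides along its own x and y. Fixed to the bench, its underside on it. Floor 3 mm thick, rim 3 mm thick with its top 7 mm above the bench, 8 mm free all round its pot. Origin: centre of its underside; z up.
- dropbottle: Loose black dropper bottle with a white nozzle cap, 56 mm diameter, 142 high, standing among the trays; not to be moved. Origin: centre of its underside; z up.
Not all that is in view belongs to the job. Leave any purple look-alike of the trough alone.

How it is judged:
At the end, for the whole second after the job is handed in: Each pot stands flat on the floor of the tray of its own outline (pot origin within 13 mm horizontally of the tray's origin and 0.5 to 5.5 mm above it, tilt under 0.06 rad) and is at rest (under 0.02 m/s); the dropper bottle stands upright (tilt under 0.1 rad) within 30 mm of where it was (horizontal distance between trough and tray_rect below 0.013 m and z of trough in the frame of tray_rect between 0.0005 and 0.0055 m and angle between each of trough, hexpot, tin, squarejar's own z axis and vertical below 0.06 rad and linear speed of each of trough, hexpot, tin, squarejar below 0.02 m/s and horizontal distance between hexpot and tray_hex below 0.013 m and z of hexpot in the frame of tray_hex between 0.0005 and 0.0055 m and horizontal distance between tin and tray_round below 0.013 m and z of tin in the frame of tray_round between 0.0005 and 0.0055 m and horizontal distance between squarejar and tray_square below 0.013 m and z of squarejar in the frame of tray_square between 0.0005 and 0.0055 m and distance of dropbottle from where it was at the start of the episode below 0.03 m and angle between dropbottle's own z axis and vertical below 0.1 rad); the robot touches nothing.
It fails at once if a pot is tipped (more than 0.6 rad from upright) (angle between any of trough, hexpot, tin, squarejar's own z axis and vertical above 0.6 rad).
It fails at once if the dropper bottle is knocked over or pushed more than 30 mm (angle between dropbottle's own z axis and vertical above 0.5 rad or distance of dropbottle from where it was at the start of the episode above 0.03 m).
It also fails if it takes over 136 s, if anything falls off the work surface, if the arm or the gripper's body presses on something with over 40 N, if the wrist force passes 120 N, or if a joint passes its speed limit or range.

## Working session

There is one attempt and no reset: what is moved stays moved. The work goes in short steps, Python scripts to look and compute and a shell command to move; the robot and the scene stay as the last step left them, time stands still between calls to the robot, and variables do not carry over. Pictures are saved under pics/ and viewed, about 12 in all and at most 16, crops included, and the job is handed in when it is done.

```bash
mkdir -p pics; python3 - <<'E'
from rig import manip
import cv2
s=manip.get_state(); print(s)
for n in("side","top"):
    d=manip.get_image(n); cv2.imwrite(f"pics/{n}0.png",d["color"]); print(n,d["fx"],d["fy"],d["cx"],d["cy"],d["world_to_cam"].tolist() if hasattr(d["world_to_cam"],'tolist') else d["world_to_cam"])
E
```

```text
{'clock': 0.0, 'qpos': array([-1.33402732e+00,  2.76614681e-01,  1.50611995e+00, -1.45834376e-05,
        1.36068170e+00, -1.20984984e-01]), 'qd': array([-4.30936167e-04, -4.92321160e-04, -1.21886329e-04, -6.73268192e-05,
        5.25806357e-04,  1.48620391e-03]), 'effort': array([-7.78084882e-05, -4.16772938e+01, -2.45805860e+01, -2.59822709e-04,
        1.10989818e-02, -1.59611950e-06]), 'position': array([ 0.20122514, -0.53809143,  0.23043373]), 'ee_rot': array([ 0.58049985,  0.40348372,  0.58146962, -0.40263369]), 'contact_force': array([-0.01185671,  0.75489338,  1.10445201]), 'moment': array([ 0.0029352 , -0.00610727,  0.03212322]), 'width': 0.08579438123628905}
side 473.75608534923214 473.75608534923214 257.1316555081671 200.4938287566443 [[0.9971146467367075, -0.07543457537537905, 0.00848564087547241, -0.5598547406969525], [-0.04092898385897178, -0.6283946206531619, -0.7768172365585366, 0.052076850349626114], [0.06393120946301002, 0.7742285357516254, -0.629668940701772, 1.2712844916216584], [0.0, 0.0, 0.0, 1.0]]
top 415.76557360809727 415.76557360809727 256.0646736637895 190.5255202503187 [[-0.008774757919011519, -0.999740903364379, -0.021003089383183536, -0.0492596178335132], [-0.9915013136208756, 0.011425019297381924, -0.1295940354419635, 0.5493385000728599], [0.12980041876489148, 0.019687434424772103, -0.991344670744857, 1.0566972888908814], [0.0, 0.0, 0.0, 1.0]]
```

View pics/top0.png

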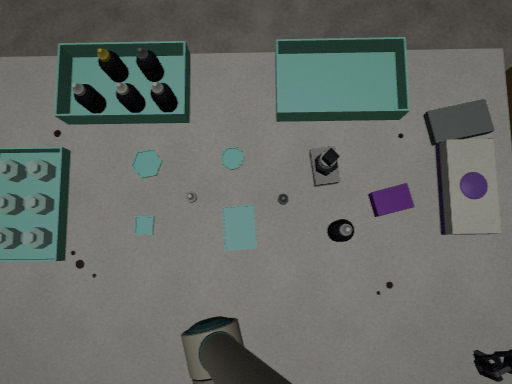

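View pics/side0.png

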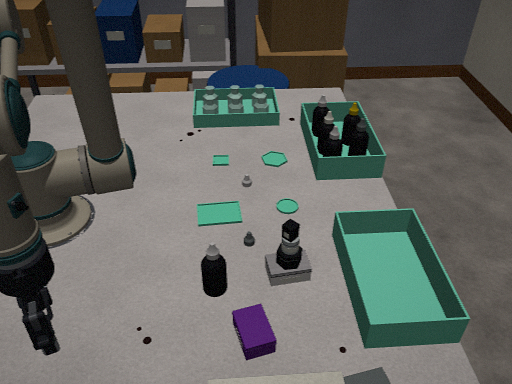

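Top view: the trays are hex (147,164), round (233,158), square (145,226) and rect (240,228). The stack is at (325,165), the dropper bottle at (341,230), and the purple decoy at (391,200). I'll enlarge the stack and trays.

```bash
python3 - <<'E'
import cv2,numpy as np
t=cv2.imread("pics/top0.png"); s=cv2.imread("pics/side0.png")
def en(a,k):
    a=cv2.resize(a,None,fx=k,fy=k,interpolation=cv2.INTER_CUBIC); return np.clip(255*(a/255.)**0.6,0,255).astype('uint8')
a=en(t[140:200,290:370],7)   # 560x420
cv2.imwrite("pics/c1.png",a)
b=en(s[205:300,195:325],6)
cv2.imwrite("pics/c2.png",b)
# tray contours
hsv=cv2.cvtColor(t,cv2.COLOR_BGR2HSV)
m=cv2.inRange(hsv,(70,60,60),(100,255,255)); m[:, :100]=0;m[:125]=0;m[270:]=0
for c in cv2.findContours(m,0,2)[0]:
    if cv2.contourArea(c)>100: print(cv2.contourArea(c),cv2.minAreaRect(c),cv2.approxPolyDP(c,2.5,True).reshape(-1,2).tolist())
E
```

```text
300.5 ((144.0, 225.0), (18.0, 18.0), 90.0) [[136, 216], [135, 234], [152, 234], [153, 217]]
1272.0 ((238.98580932617188, 227.29409790039062), (43.65492248535156, 31.029741287231445), 86.05481719970703) [[253, 205], [223, 207], [225, 250], [255, 248]]
573.5 ((146.1896514892578, 163.27586364746094), (26.183042526245117, 30.082645416259766), 21.801406860351562) [[151, 149], [137, 152], [131, 166], [140, 177], [155, 175], [161, 160]]
354.0 ((232.5, 157.5), (21.0, 21.0), 90.0) [[227, 148], [222, 154], [223, 164], [229, 168], [238, 167], [243, 160], [241, 151], [235, 147]]
```

View pics/c1.png

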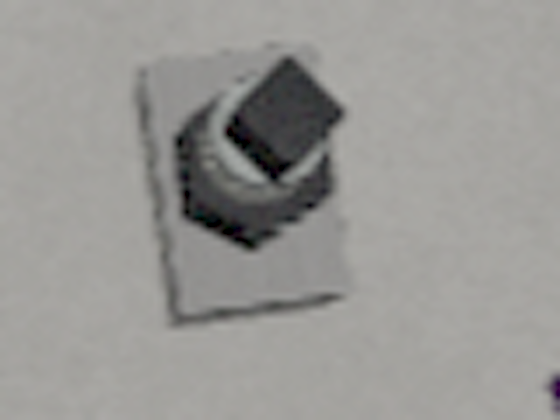

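View pics/c2.png

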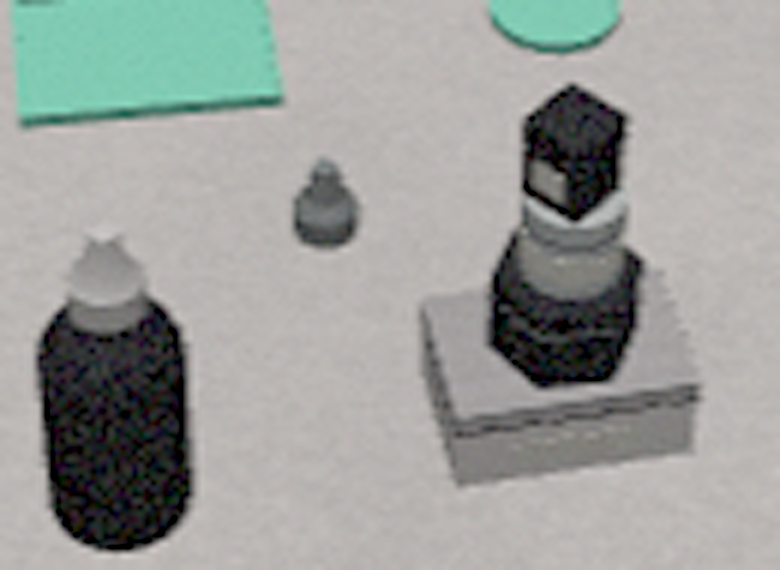

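The crops show the stack fits the description: trough lid corners at c1 (138,68), (315,45), (345,290), (172,318), and the jar top turned about 45°. The dropper bottle is the tall black one with a white cap. I'll fit models next.

```bash
cat > h.py <<'E'
import numpy as np,cv2
from rig import manip
from scipy.spatial.transform import Rotation as R
CAM={"side":(473.75608534923214,257.1316555081671,200.4938287566443,np.array([[0.9971146467367075,-0.07543457537537905,0.00848564087547241,-0.5598547406969525],[-0.04092898385897178,-0.6283946206531619,-0.7768172365585366,0.052076850349626114],[0.06393120946301002,0.7742285357516254,-0.629668940701772,1.2712844916216584]])),
"top":(415.76557360809727,256.0646736637895,190.5255202503187,np.array([[-0.008774757919011519,-0.999740903364379,-0.021003089383183536,-0.0492596178335132],[-0.9915013136208756,0.011425019297381924,-0.1295940354419635,0.5493385000728599],[0.12980041876489148,0.019687434424772103,-0.991344670744857,1.0566972888908814]]))}
def proj(P,cam):
    f,cx,cy,M=CAM[cam]; q=np.atleast_2d(P)@M[:,:3].T+M[:,3]
    return q[:,:2]/q[:,2:]*f+[cx,cy]
def unproj(uv,z,cam):
    f,cx,cy,M=CAM[cam]; d=np.c_[(np.atleast_2d(uv)-[cx,cy])/f,np.ones(len(np.atleast_2d(uv)))]@M[:,:3]
    o=-M[:,:3].T@M[:,3]; return (o+d*((z-o[2])/d[:,2:]))[:,:2]
def poly(kind):
    a=np.arange(40)*2*np.pi/40
    if kind=="tin":return .02*np.c_[np.cos(a),np.sin(a)]
    if kind=="bot":return .028*np.c_[np.cos(a),np.sin(a)]
    if kind=="tround":return .031*np.c_[np.cos(a),np.sin(a)]
    if kind in("hexpot","thex"):
        b=np.arange(6)*np.pi/3; return (.026 if kind=="hexpot" else .037)/np.cos(np.pi/6)*np.c_[np.cos(b),np.sin(b)]
    w,h={"trough":(96,64),"squarejar":(28,28),"trect":(118,86),"tsq":(50,50)}[kind]
    return np.array([[1,1],[-1,1],[-1,-1],[1,-1]])*[w/2e3,h/2e3]
def loop(kind,x,y,th,z):
    c,s=np.cos(th),np.sin(th); p=poly(kind)@np.array([[c,s],[-s,c]])+[x,y]
    return np.c_[p,np.full(len(p),z)]
def overlay(img,cam,items,x0,y0,x1,y1,k,out):
    a=cv2.resize(img[y0:y1,x0:x1],None,fx=k,fy=k,interpolation=cv2.INTER_CUBIC)
    a=np.clip(255*(a/255.)**0.6,0,255).astype('uint8')
    for i,(kd,x,y,th,zb,zt) in enumerate(items):
        for z,col in((zb,(0,0,255)),(zt,(0,255,255))):
            q=(proj(loop(kd,x,y,th,z),cam)-[x0,y0]+.5)*k
            cv2.polylines(a,[np.round(q).astype(int)],True,col,1)
    cv2.imwrite(out,a)
E
python3 - <<'E'
from h import *
c1=lambda *p:np.array(p)/7+[290,140]-.5
c2=lambda *p:np.array(p)/6+[195,205]-.5
tr=unproj(c1((138,68),(315,45),(345,290),(172,318)),.042,"top");print("trough top",tr,tr.mean(0))
e=tr[2]-tr[1];f=tr[3]-tr[0];print(np.linalg.norm(e),np.linalg.norm(f),np.degrees(np.arctan2(*e[::-1])),np.degrees(np.arctan2(*f[::-1])))
tr=unproj(c2((420,300),(458,420),(700,385)),.042,"side");print("side",tr,(tr[0]+tr[2])/2)
j=unproj(c1((290,55),(345,112),(278,160),(222,128)),.156,"top");print("jar",j,j.mean(0), (j[1]+j[3])/2)
j=unproj(c2((572,84),(628,122),(575,152),(523,122)),.156,"side");print("jar side",j,j.mean(0))
j=unproj(c1((268,125)),.118,"top");print("tin",j)
# trays
for n,z,p in (("sq",.007,[[136,216],[135,234],[152,234],[153,217]]),("rect",.007,[[253,205],[223,207],[225,250],[255,248]]),("hex",.007,[[151,149],[137,152],[131,166],[140,177],[155,175],[161,160]]),("rnd",.007,[[227,148],[222,154],[223,164],[229,168],[238,167],[243,160],[241,151],[235,147]])):
    w=unproj(np.array(p),z,"top"); d=np.diff(np.r_[w,w[:1]],axis=0)
    print(n,w.mean(0),np.linalg.norm(d,axis=1)*1e3,np.degrees(np.arctan2(d[:,1],d[:,0])))
E
```

```text
trough top [[ 0.65616906 -0.19610545]
 [ 0.66410842 -0.2628173 ]
 [ 0.57066792 -0.27085335]
 [ 0.56089506 -0.20632691]] [ 0.61296012 -0.23402575]
0.09378541949646323 0.09582073572602558 -175.08455405846283 -173.87645379786056
side [[ 0.56278334 -0.20873604]
 [ 0.57156024 -0.27238579]
 [ 0.66552773 -0.26093625]] [ 0.61415554 -0.23483614]
jar [[ 0.63354348 -0.23455705]
 [ 0.61373928 -0.25232055]
 [ 0.59764415 -0.22939939]
 [ 0.60881328 -0.21101392]] [ 0.61343505 -0.23182273] [ 0.61127628 -0.23166723]
jar side [[ 0.6164915  -0.21346484]
 [ 0.63408507 -0.23558071]
 [ 0.61279749 -0.2502592 ]
 [ 0.59604881 -0.23306382]] [ 0.61485572 -0.23309214]
tin [[ 0.61763909 -0.23236306]]
sq [0.46215402 0.24703974] [48.17584002 45.71978346 45.45444959 46.14386657] [178.4538452  -90.53393084  -2.03958368  86.07484974]
rect [ 0.45400206 -0.00785806] [ 80.75713987 114.49996798  79.67741777 114.41261519] [  93.21059095 -177.253784    -86.71662895    2.20507734]
hex [0.63150233 0.24646613] [39.23861946 41.79539423 40.01891709 41.2354589  44.20006671 42.02466191] [ 101.59800879  158.39836138 -140.24600016  -83.01563843  -20.58649416
   42.21773326]
rnd [0.64446211 0.00987945] [21.47631837 27.94944013 19.85989207 24.61731857 23.57353046 25.66239313
 19.95468932 22.05799342] [ 140.46091058 -174.29363047 -124.56611227  -84.28953565  -35.49979253
   12.02964522   55.17363625   96.49459227]
```

```bash
python3 - <<'E'
from h import *
c2=lambda *p:np.array(p)/6+[195,205]-.5
w=unproj(c2((490,335),(545,384),(612,379)),.042,"side");d=np.diff(w,axis=0);print(w,np.linalg.norm(d,axis=1),np.degrees(np.arctan2(d[:,1],d[:,0])))
b=unproj(c2((118,550)),0,"side");print("bottle front",b)
th=np.radians
I=[("trough",.6135,-.2345,th(5.8),0,.042),("hexpot",.6135,-.233,th(2),.042,.08),("tin",.6145,-.2325,0,.08,.118),("squarejar",.614,-.2325,th(40),.118,.156)]
T=[("tsq",.4615,.2455,th(-2.5),0,.007),("trect",.453,-.009,th(2.9),0,.007),("thex",.631,.245,th(-20),0,.007),("tround",.644,.009,0,0,.007)]
s=cv2.imread("pics/side0.png");t=cv2.imread("pics/top0.png")
overlay(t,"top",I,295,140,355,195,7,"pics/o1.png")
overlay(s,"side",I,255,210,325,290,6,"pics/o2.png")
a=cv2.imread("pics/o1.png");b=cv2.imread("pics/o2.png");H=max(a.shape[0],b.shape[0])
cat=lambda a,b:np.hstack([np.pad(a,((0,H-a.shape[0]),(0,0),(0,0))),np.pad(b,((0,H-b.shape[0]),(0,0),(0,0)))])[:, :]
o=cat(a,b);o=o[:600,:];print(o.shape);o=cv2.resize(o,None,fx=min(1,800/o.shape[1]),fy=min(1,800/o.shape[1])) ;cv2.imwrite("pics/o.png",o)
overlay(t,"top",T,120,140,265,260,5,"pics/ot.png")
E
```

```text
[[ 0.58827876 -0.22943339]
 [ 0.60649808 -0.25642046]
 [ 0.63240261 -0.25558922]] [0.03256141 0.02591786] [-55.97621178   1.83789964]
bottle front [[ 0.44175573 -0.29109668]]
(480, 840, 3)
```

View pics/o.png

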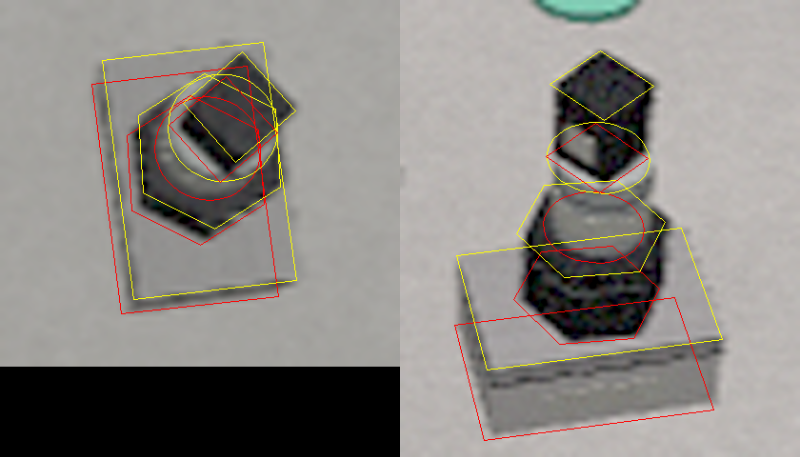

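View pics/ot.png

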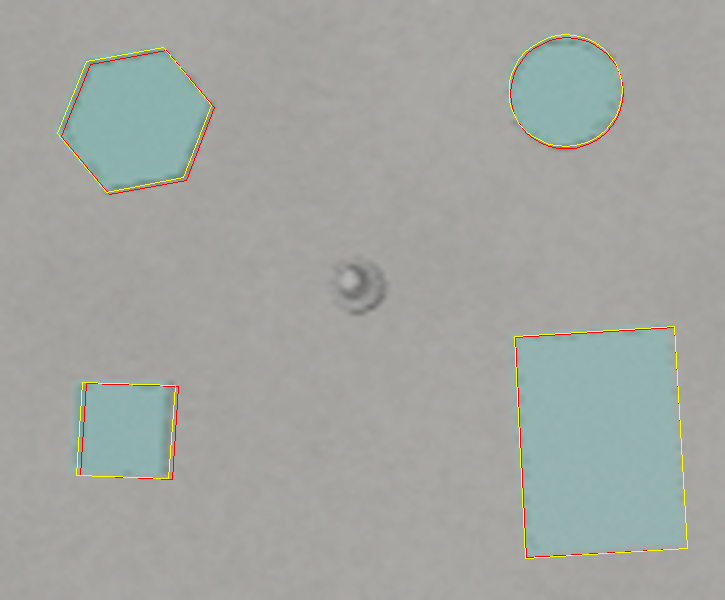

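Trays and stack tops match the models to a few mm; the hex pot and tin look about 2–3 mm further +x. Next is a go-to calculator and the first approach above the jar.

```bash
cat > go.py <<'E'
# go.py x y z yaw period : shift/turn in tool axes from the current pose; yaw = direction of jaw axis (deg, world), modulo period
import sys; from h import *
x,y,z,yaw=map(float,sys.argv[1:5]); per=float(sys.argv[5]) if len(sys.argv)>5 else 180
s=manip.get_state(); q=np.array(s["ee_rot"]); A=R.from_quat(q[[1,2,3,0]])
print("t",s["clock"],"pos",np.round(s["position"],4),"F",np.round(s["contact_force"],1),"w",round(s["width"],4),"q1,q6",s["qpos"][[0,5]].round(2))
zx=A.as_matrix()[:,2]; cur=np.degrees(np.arctan2(zx[1],zx[0]))
print("tool axes\n",A.as_matrix().round(3),"jaw yaw",round(cur,1))
for k in range(-2,3):
    t=yaw+per*k; d=(t-cur)
    if abs(d)>130: continue
    c,n=np.cos(np.radians(t)),np.sin(np.radians(t)); zt=np.array([c,n,0]); xt=np.array([0,0,-1.]); 
    B=R.from_matrix(np.c_[xt,np.cross(zt,xt),zt])
    print("yaw",t,"shift",np.round(A.inv().apply(np.array([x,y,z])-s["position"])*1e3,1),"rot",np.round(np.degrees((A.inv()*B).as_rotvec()),1))
E
python3 go.py .6145 -.2325 .235 40 90
```

```text
t 0.1 pos [ 0.2012 -0.5382  0.2305] F [-0.1  0.4 -0.2] w 0.0856 q1,q6 [-1.33 -0.12]
tool axes
 [[-0.     0.937  0.35 ]
 [ 0.002  0.35  -0.937]
 [-1.     0.    -0.002]] jaw yaw -69.5
yaw -140.0 shift [  -4.2  494.1 -141.6] rot [70.5 -0.1  0. ]
yaw -50.0 shift [  -4.2  494.1 -141.6] rot [-19.5  -0.1  -0. ]
yaw 40.0 shift [  -4.2  494.1 -141.6] rot [-1.095e+02 -1.000e-01 -1.000e-01]
```

```bash
python3 -m inch '-4 60 -17 -2 0 0 0; -4 120 -34 -5 0 0 0; -4 180 -51 -7 0 0 0; -4 240 -69 -10 0 0 0; -4 300 -86 -12 0 0 0; -4 360 -103 -15 0 0 0; -4 420 -120 -17 0 0 0; -4 470 -135 -19 0 0 0; -4 494 -142 -19.5 0 0 0; -4 494 -142 -19.5 0 0 0' 30; python3 go.py .6145 -.2325 .127 -50 180
```

```text
clock: 1.35
position: [0.6149, -0.2317, 0.2345]
ee_rot: [0.641, 0.298, 0.642, -0.298]
contact_force: [-0.6, -0.8, 0.3]
width: 0.0854
t 1.35 pos [ 0.6149 -0.2317  0.2345] F [-0.6 -0.8  0.3] w 0.0854 q1,q6 [-0.47  0.4 ]
tool axes
 [[-0.001  0.765  0.644]
 [ 0.     0.644 -0.765]
 [-1.    -0.001 -0.001]] jaw yaw -49.9
yaw -50.0 shift [107.5  -0.7   0.4] rot [ 0.1 -0.1  0.1]
```

```bash
python3 -m inch '30 0 0 0 0 0 0; 60 0 0 0 0 0 0; 85 0 0 0 0 0 0; 100 0 0 0 0 0 0; 108 0 0 0 0 0 0; 108 0 0 0 0 0 60; 108 0 0 0 0 0 120; 108 0 0 0 0 0 150; 108 0 0 0 0 0 200; 108 0 0 0 0 0 255' 25; python3 -m inch '0 0 0 0 0 0 255; 0 0 0 0 0 0 255; 0 0 0 0 0 0 255; -10 0 0 0 0 0 255; -20 0 0 0 0 0 255; -35 0 0 0 0 0 255; -50 0 0 0 0 0 255; -60 0 0 0 0 0 255; -60 0 0 0 0 0 255; -60 0 0 0 0 0 255'; python3 go.py .4615 .2455 .187 -2.5 90
python3 -c "
from h import *
a=manip.get_image('side')['color'];b=manip.get_image('top')['color']
cv2.imwrite('pics/g1.png',np.hstack([cv2.resize(a[140:300,200:330],None,fx=3,fy=3),cv2.resize(b[110:210,280:380],None,fx=4,fy=4)[:480]]) if 0 else cv2.resize(a[140:300,200:330],None,fx=3,fy=3))"
```

```text
clock: 2.6
position: [0.6148, -0.2327, 0.1281]
ee_rot: [0.641, 0.299, 0.64, -0.299]
contact_force: [-0.5, -0.6, 3.9]
width: 0.0276
clock: 3.85
position: [0.614, -0.2325, 0.1869]
ee_rot: [0.641, 0.299, 0.641, -0.299]
contact_force: [-0.1, 0.0, -0.7]
width: 0.0276
t 3.85 pos [ 0.614  -0.2325  0.1869] F [-0.1  0.  -0.7] w 0.0276 q1,q6 [-0.47  0.4 ]
tool axes
 [[-0.001  0.766  0.643]
 [ 0.     0.643 -0.766]
 [-1.    -0.    -0.001]] jaw yaw -50.0
yaw -92.5 shift [ 2.000e-01  1.904e+02 -4.642e+02] rot [42.5 -0.   0. ]
yaw -2.5 shift [ 2.000e-01  1.904e+02 -4.642e+02] rot [-47.5  -0.1   0. ]
```

View pics/g1.png

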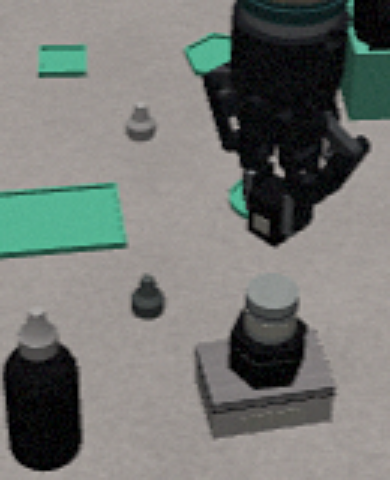

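Jar lifted cleanly and the tin stayed put. Carrying it to the square tray.

```bash
python3 -m inch '0 15 -35 -2 0 0 255; 0 36 -87 -7 0 0 255; 0 59 -145 -13 0 0 255; 0 83 -203 -20 0 0 255; 0 107 -261 -27 0 0 255; 0 131 -319 -34 0 0 255; 0 153 -374 -40 0 0 255; 0 173 -422 -45 0 0 255; 0 186 -452 -47 0 0 255; 0 190 -464 -47.5 0 0 255'; python3 -m inch '20 0 0 0 0 0 255; 50 0 0 0 0 0 255; 85 0 0 0 0 0 255; 115 0 0 0 0 0 255; 130 0 0 0 0 0 255; 140 0 0 0 0 0 255; 145 0 0 0 0 0 255; 145 0 0 0 0 0 255; 145 0 0 0 0 0 255; 145 0 0 0 0 0 255';python3 go.py .4615 .2455 .013 -2.5 90
python3 -c "
from h import *
a=manip.get_image('side')['color']
cv2.imwrite('pics/g2.png',cv2.resize(a[100:200,170:280],None,fx=5,fy=5))"
```

```text
clock: 5.2
position: [0.4607, 0.2464, 0.1869]
ee_rot: [0.707, 0.014, 0.707, -0.015]
contact_force: [-0.7, -0.4, -0.2]
width: 0.0277
clock: 6.45
position: [0.462, 0.2451, 0.0429]
ee_rot: [0.707, 0.016, 0.707, -0.015]
contact_force: [-0.4, -0.5, 0.4]
width: 0.0273
t 6.45 pos [0.462  0.2451 0.0429] F [-0.4 -0.5  0.4] w 0.0273 q1,q6 [0.35 0.4 ]
tool axes
 [[ 0.001  0.044  0.999]
 [ 0.     0.999 -0.044]
 [-1.     0.     0.001]] jaw yaw -2.5
yaw -92.5 shift [29.9  0.3 -0.6] rot [90.   0.  -0.1]
yaw -2.5 shift [29.9  0.3 -0.6] rot [ 0.   0.1 -0. ]
yaw 87.5 shift [29.9  0.3 -0.6] rot [-90.    0.1   0. ]
```

View pics/g2.png

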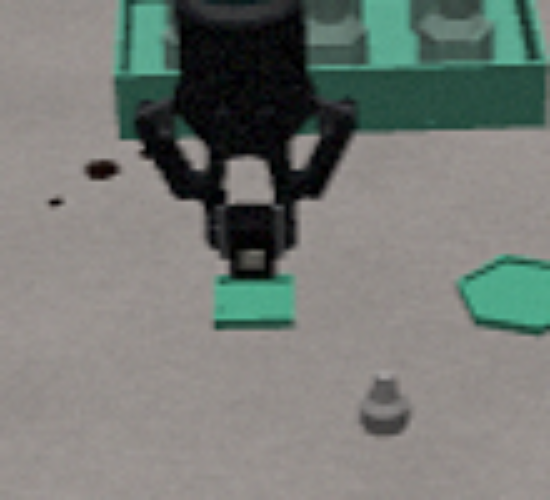

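```bash
python3 -m inch '10 0 -0.5 0 0 0 255; 20 0 -0.5 0 0 0 255; 25 0 -0.5 0 0 0 255; 28 0 -0.5 0 0 0 255; 29 0 -0.5 0 0 0 255; 29 0 -0.5 0 0 0 255; 29 0 -0.5 0 0 0 255; 29 0 -0.5 0 0 0 180; 29 0 -0.5 0 0 0 100; 29 0 -0.5 0 0 0 0'; python3 -m inch '0 0 0 0 0 0 0; 0 0 0 0 0 0 0; 0 0 0 0 0 0 0; -15 0 0 0 0 0 0; -40 0 0 0 0 0 0; -80 0 0 0 0 0 0; -130 0 0 0 0 0 0; -180 0 0 0 0 0 0; -200 0 0 0 0 0 0; -200 0 0 0 0 0 0';python3 go.py .616 -.2325 .200 0 90
python3 -c "
from h import *
a=manip.get_image('side')['color']
cv2.imwrite('pics/g3.png',cv2.resize(a[130:280,200:330],None,fx=4,fy=4))"
```

```text
clock: 7.75
position: [0.4613, 0.245, 0.0134]
ee_rot: [0.707, 0.015, 0.707, -0.015]
contact_force: [-0.6, -0.2, 0.4]
width: 0.0628
clock: 9.0
position: [0.4622, 0.2454, 0.216]
ee_rot: [0.709, 0.016, 0.705, -0.015]
contact_force: [-0.5, -0.5, -0.3]
width: 0.0848
t 9.0 pos [0.4622 0.2454 0.216 ] F [-0.5 -0.5 -0.3] w 0.0848 q1,q6 [0.36 0.4 ]
tool axes
 [[ 0.005  0.044  0.999]
 [ 0.002  0.999 -0.044]
 [-1.     0.002  0.005]] jaw yaw -2.5
yaw -90.0 shift [  15.9 -470.8  174.5] rot [87.5  0.1 -0.3]
yaw 0.0 shift [  15.9 -470.8  174.5] rot [-2.5  0.3 -0.1]
yaw 90.0 shift [  15.9 -470.8  174.5] rot [-92.5   0.3   0.1]
```

View pics/g3.png

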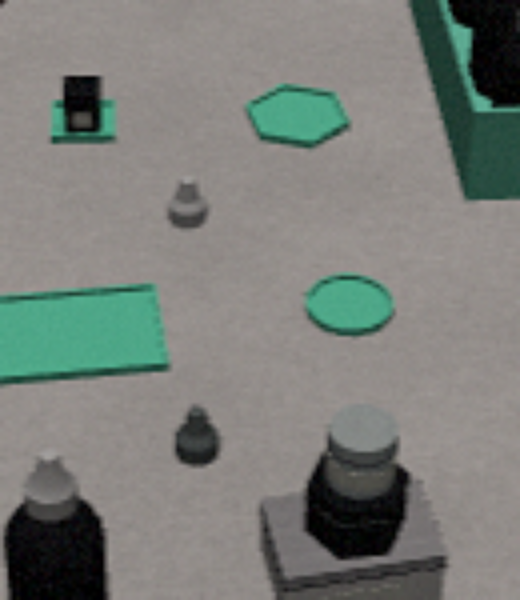

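The jar stands in the square tray at crop (82,105). The tin top is centred near (363,430).

```bash
python3 -c "
from h import *
for p in ((363,430),(363,434)): print(unproj(np.array(p)/4+[200,130]-.5,.118,'side'))
print(proj([.616,-.2325,.118],'side'))"
python3 go.py .616 -.2325 .200 -28 60
```

```text
[[ 0.61691829 -0.23270316]]
[[ 0.61650001 -0.23590795]]
[[289.82938683 236.95619299]]
t 9.05 pos [0.4611 0.245  0.2142] F [0.1 0.1 0. ] w 0.0853 q1,q6 [0.36 0.4 ]
tool axes
 [[ 0.002  0.044  0.999]
 [ 0.001  0.999 -0.044]
 [-1.     0.001  0.002]] jaw yaw -2.5
yaw -88.0 shift [  14.2 -470.3  175.5] rot [85.5  0.1 -0.1]
yaw -28.0 shift [  14.2 -470.3  175.5] rot [25.5  0.1 -0.1]
yaw 32.0 shift [  14.2 -470.3  175.5] rot [-34.5   0.1  -0. ]
yaw 92.0 shift [  14.2 -470.3  175.5] rot [-94.5   0.1   0.1]
```

```bash
python3 -m inch '0 -30 11 2 0 0 0; 0 -88 33 5 0 0 0; 2 -146 55 8 0 0 0; 4 -204 77 11 0 0 0; 6 -262 99 14 0 0 0; 9 -320 121 17 0 0 0; 12 -378 143 20 0 0 0; 14 -430 162 23 0 0 0; 14 -465 174 25.5 0 0 0; 14 -471 176 25.5 0 0 0'; python3 -m inch '30 0 0 0 0 0 0; 60 0 0 0 0 0 0; 85 0 0 0 0 0 0; 105 0 0 0 0 0 0; 113 0 0 0 0 0 0; 113 0 0 0 0 0 0; 113 0 0 0 0 0 60; 113 0 0 0 0 0 100; 113 0 0 0 0 0 150; 113 0 0 0 0 0 255' 30; python3 -m inch '0 0 0 0 0 0 255; 0 0 0 0 0 0 255; 0 0 0 0 0 0 255; -10 0 0 0 0 0 255; -20 0 0 0 0 0 255; -35 0 0 0 0 0 255; -50 0 0 0 0 0 255; -60 0 0 0 0 0 255; -60 0 0 0 0 0 255; -60 0 0 0 0 0 255'; python3 go.py .644 .009 .147 -28 60
```

```text
clock: 10.3
position: [0.6158, -0.2355, 0.1966]
ee_rot: [0.685, 0.172, 0.687, -0.172]
contact_force: [-0.5, 1.1, 0.6]
width: 0.0854
clock: 11.55
position: [0.6169, -0.2335, 0.0872]
ee_rot: [0.687, 0.171, 0.686, -0.171]
contact_force: [0.3, -0.1, 4.6]
width: 0.0393
clock: 12.8
position: [0.6161, -0.2331, 0.1459]
ee_rot: [0.686, 0.171, 0.686, -0.171]
contact_force: [-1.0, -0.6, -0.3]
width: 0.0391
t 12.8 pos [ 0.6161 -0.2331  0.1459] F [-1.  -0.6 -0.3] w 0.0391 q1,q6 [-0.47  0.02]
tool axes
 [[-0.001  0.469  0.883]
 [ 0.     0.883 -0.469]
 [-1.    -0.    -0.001]] jaw yaw -28.0
yaw -148.0 shift [ -1.  226.8 -89. ] rot [ 1.2e+02 -0.0e+00  1.0e-01]
yaw -88.0 shift [ -1.  226.8 -89. ] rot [60. -0.  0.]
yaw -28.0 shift [ -1.  226.8 -89. ] rot [ 0. -0.  0.]
yaw 32.0 shift [ -1.  226.8 -89. ] rot [-60.  -0.  -0.]
yaw 92.0 shift [ -1.  226.8 -89. ] rot [-120.   -0.   -0.]
```

```bash
python3 -m inch '0 15 -6 0 0 0 255; 0 45 -18 0 0 0 255; 0 85 -33 0 0 0 255; 0 125 -49 0 0 0 255; 0 165 -65 0 0 0 255; 0 200 -78 0 0 0 255; 0 220 -86 0 0 0 255; 0 227 -89 0 0 0 255; 0 227 -89 0 0 0 255; 0 227 -89 0 0 0 255'; python3 -m inch '20 0 0 0 0 0 255; 45 0 0 0 0 0 255; 70 0 0 0 0 0 255; 90 0 0 0 0 0 255; 105 0 0 0 0 0 255; 110 0 0 0 0 0 255; 110 0 0 0 0 0 255; 110 0 0 0 0 0 255; 110 0 0 0 0 0 255; 110 0 0 0 0 0 255'; python3 go.py .644 .009 .0105 -28 180
python3 -c "
from h import *
a=manip.get_image('side')['color']
cv2.imwrite('pics/g4.png',cv2.resize(a[140:260,230:340],None,fx=4,fy=4))"
```

```text
clock: 14.05
position: [0.6444, 0.0077, 0.1463]
ee_rot: [0.686, 0.171, 0.686, -0.172]
contact_force: [-0.3, 0.1, -0.4]
width: 0.0389
clock: 15.3
position: [0.6447, 0.009, 0.0368]
ee_rot: [0.686, 0.171, 0.686, -0.171]
contact_force: [0.6, -0.0, -0.2]
width: 0.0391
t 15.3 pos [0.6447 0.009  0.0368] F [ 0.6 -0.  -0.2] w 0.0391 q1,q6 [-0.09  0.39]
tool axes
 [[ 0.001  0.469  0.883]
 [-0.     0.883 -0.469]
 [-1.     0.     0.001]] jaw yaw -28.0
yaw -28.0 shift [26.3 -0.3 -0.6] rot [ 0.  0. -0.]
```

View pics/g4.png

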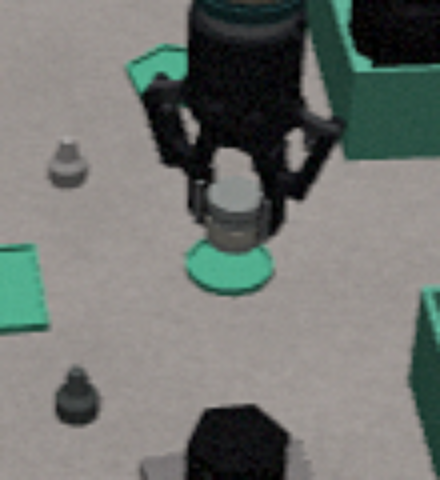

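Tin is centred over its tray, with its base at crop (235,245). Lowering and releasing.

```bash
python3 -m inch '10 0 0 0 0 0 255; 18 0 0 0 0 0 255; 23 0 0 0 0 0 255; 25 0 0 0 0 0 255; 26 0 0 0 0 0 255; 26 0 0 0 0 0 255; 26 0 0 0 0 0 255; 26 0 0 0 0 0 180; 26 0 0 0 0 0 100; 26 0 0 0 0 0 0'; python3 -m inch '0 0 0 0 0 0 0; 0 0 0 0 0 0 0; 0 0 0 0 0 0 0; -15 0 0 0 0 0 0; -40 0 0 0 0 0 0; -80 0 0 0 0 0 0; -130 0 0 0 0 0 0; -150 0 0 0 0 0 0; -150 0 0 0 0 0 0; -150 0 0 0 0 0 0';
python3 -c "
from h import *
a=manip.get_image('side')['color']
cv2.imwrite('pics/side1.png',a)
overlay(a,'side',[('hexpot',.6165,-.2345,np.radians(2),.042,.08),('trough',.6145,-.2335,np.radians(5.8),0,.042),('tin',.644,.009,0,.003,.041)],250,185,330,285,6,'pics/g5.png')"; python3 go.py .6165 -.2345 .160 -28 180
```

```text
clock: 16.6
position: [0.6446, 0.0089, 0.0105]
ee_rot: [0.686, 0.171, 0.686, -0.171]
contact_force: [0.8, 0.1, 0.1]
width: 0.0684
clock: 17.85
position: [0.6436, 0.009, 0.1596]
ee_rot: [0.686, 0.171, 0.687, -0.171]
contact_force: [0.1, 0.1, -0.5]
width: 0.0854
t 17.9 pos [0.6434 0.0091 0.159 ] F [-0.7 -0.5  0.5] w 0.0855 q1,q6 [-0.09  0.39]
tool axes
 [[-0.003  0.47   0.883]
 [ 0.     0.883 -0.47 ]
 [-1.    -0.001 -0.002]] jaw yaw -28.0
yaw -28.0 shift [  -1.  -227.7   90.6] rot [-0.  -0.1  0.1]
```

View pics/g5.png

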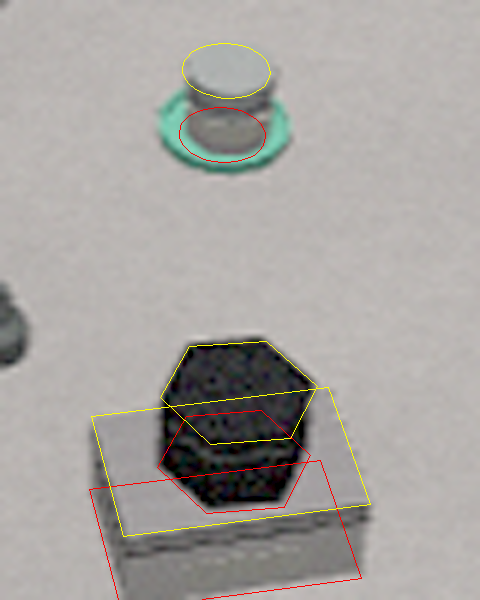

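Tin sits centred in the round tray, and the hex model matches within 1 px. Now the hex pot.

```bash
python3 -m inch '0 -25 10 0 0 0 0; 0 -70 28 0 0 0 0; 0 -120 48 0 0 0 0; 0 -170 68 0 0 0 0; 0 -210 84 0 0 0 0; 0 -228 90.5 0 0 0 0; 0 -228 90.5 0 0 0 0; 15 -228 90.5 0 0 0 0; 30 -228 90.5 0 0 0 0; 40 -228 90.5 0 0 0 0'; python3 -m inch '20 0 0 0 0 0 0; 40 0 0 0 0 0 0; 58 0 0 0 0 0 0; 67 0 0 0 0 0 0; 69 0 0 0 0 0 0; 69 0 0 0 0 0 0; 69 0 0 0 0 0 50; 69 0 0 0 0 0 80; 69 0 0 0 0 0 120; 69 0 0 0 0 0 255' 40; python3 -m inch '0 0 0 0 0 0 255; 0 0 0 0 0 0 255; 0 0 0 0 0 0 255; -10 0 0 0 0 0 255; -20 0 0 0 0 0 255; -40 0 0 0 0 0 255; -65 0 0 0 0 0 255; -80 0 0 0 0 0 255; -80 0 0 0 0 0 255; -80 0 0 0 0 0 255'; python3 go.py .631 .245 .130 -20 60
```

```text
clock: 19.15
position: [0.6167, -0.2332, 0.1185]
ee_rot: [0.685, 0.171, 0.687, -0.17]
contact_force: [-0.1, 0.1, -0.2]
width: 0.0854
clock: 20.4
position: [0.6175, -0.2349, 0.052]
ee_rot: [0.686, 0.171, 0.686, -0.171]
contact_force: [-0.6, 0.1, 3.8]
width: 0.0512
clock: 21.65
position: [0.6167, -0.2345, 0.1304]
ee_rot: [0.686, 0.171, 0.687, -0.171]
contact_force: [-0.3, 0.2, -2.5]
width: 0.0517
t 21.65 pos [ 0.6167 -0.2345  0.1304] F [-0.3  0.2 -2.5] w 0.0517 q1,q6 [-0.47  0.02]
tool axes
 [[-0.002  0.469  0.883]
 [ 0.001  0.883 -0.469]
 [-1.    -0.    -0.002]] jaw yaw -28.0
yaw -140.0 shift [   0.7  430.1 -212.5] rot [ 1.12e+02 -1.00e-01  1.00e-01]
yaw -80.0 shift [   0.7  430.1 -212.5] rot [52.  -0.1  0.1]
yaw -20.0 shift [   0.7  430.1 -212.5] rot [-8.  -0.1  0. ]
yaw 40.0 shift [   0.7  430.1 -212.5] rot [-68.   -0.1  -0.1]
yaw 100.0 shift [   0.7  430.1 -212.5] rot [-1.28e+02 -1.00e-01 -1.00e-01]
```

```bash
python3 -m inch '0 20 -10 1 0 0 255; 0 60 -30 3 0 0 255; 0 110 -54 6 0 0 255; 0 160 -79 9 0 0 255; 0 210 -104 12 0 0 255; 0 260 -128 15 0 0 255; 0 310 -153 17 0 0 255; 0 360 -178 19 0 0 255; 0 405 -200 21 0 0 255; 0 430 -212 22 0 0 255'; python3 -m inch '0 0 0 0 0 0 255; 20 0 0 0 0 0 255; 45 0 0 0 0 0 255; 65 0 0 0 0 0 255; 80 0 0 0 0 0 255; 90 0 0 0 0 0 255; 90 0 0 0 0 0 255; 90 0 0 0 0 0 255; 90 0 0 0 0 0 255; 90 0 0 0 0 0 255'; python3 go.py .631 .245 .0135 -50 180
python3 -c "
from h import *
a=manip.get_image('side')['color']
cv2.imwrite('pics/g6.png',cv2.resize(a[90:190,220:330],None,fx=4,fy=4))"
```

```text
clock: 22.9
position: [0.6309, 0.2471, 0.1297]
ee_rot: [0.64, 0.298, 0.642, -0.299]
contact_force: [0.9, -0.4, -2.2]
width: 0.0515
clock: 24.15
position: [0.6323, 0.2445, 0.0419]
ee_rot: [0.641, 0.299, 0.641, -0.299]
contact_force: [-0.3, 0.5, -1.5]
width: 0.0512
t 24.15 pos [0.6323 0.2445 0.0419] F [-0.3  0.5 -1.5] w 0.0512 q1,q6 [0.27 1.14]
tool axes
 [[ 0.001  0.766  0.643]
 [ 0.     0.643 -0.766]
 [-1.     0.001  0.001]] jaw yaw -50.0
yaw -50.0 shift [28.4 -0.7 -1.2] rot [ 0.   0.  -0.1]
```

View pics/g6.png

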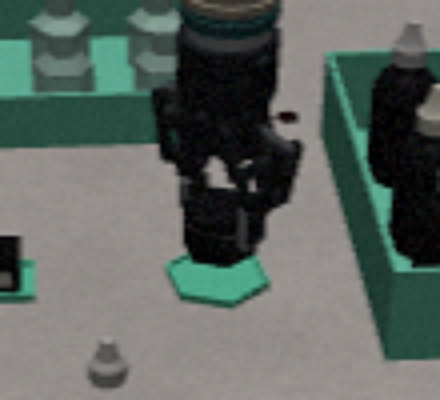

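```bash
python3 -m inch '10 0 -1 0 0 0 255; 18 -0.5 -1 0 0 0 255; 23 -0.5 -1 0 0 0 255; 26 -0.5 -1 0 0 0 255; 28 -0.5 -1 0 0 0 255; 28 -0.5 -1 0 0 0 255; 28 -0.5 -1 0 0 0 255; 28 -0.5 -1 0 0 0 150; 28 -0.5 -1 0 0 0 80; 28 -0.5 -1 0 0 0 0'; python3 -m inch '0 0 0 0 0 0 0; 0 0 0 0 0 0 0; 0 0 0 0 0 0 0; -15 0 0 0 0 0 0; -40 0 0 0 0 0 0; -80 0 0 0 0 0 0; -130 0 0 0 0 0 0; -140 0 0 0 0 0 0; -140 0 0 0 0 0 0; -140 0 0 0 0 0 0';
python3 -c "
from h import *
a=manip.get_image('side')['color']
overlay(a,'side',[('trough',.6145,-.2335,np.radians(5.8),0,.042),('thex',.631,.245,np.radians(-20),0,.007)],190,130,330,290,3.5,'pics/g7.png')"; python3 go.py .6145 -.2335 .140 -84.2 180
```

```text
clock: 25.45
position: [0.6313, 0.2449, 0.0137]
ee_rot: [0.641, 0.299, 0.641, -0.299]
contact_force: [0.4, -0.6, -0.5]
width: 0.0749
clock: 26.7
position: [0.6298, 0.2445, 0.1516]
ee_rot: [0.64, 0.298, 0.642, -0.3]
contact_force: [0.0, -0.6, -0.4]
width: 0.0854
t 26.75 pos [0.6298 0.2445 0.1514] F [ 0.  -0.2 -0.2] w 0.0858 q1,q6 [0.27 1.14]
tool axes
 [[-0.004  0.766  0.643]
 [-0.001  0.643 -0.766]
 [-1.    -0.003 -0.001]] jaw yaw -50.0
yaw -84.2 shift [  11.9 -318.9  356.3] rot [34.2 -0.   0.2]
```

View pics/g7.png

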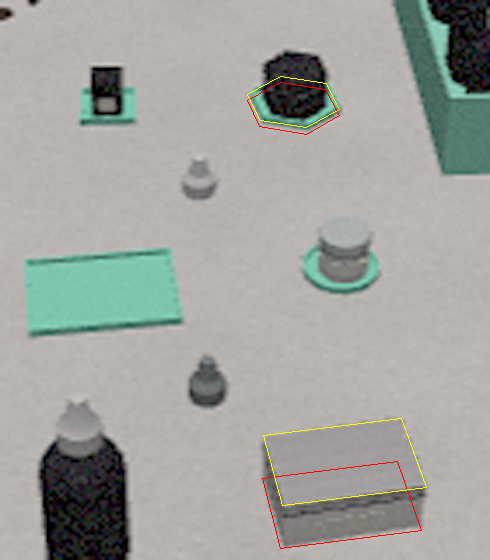

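Hex pot sits in its tray, and the trough model matches within about 2 mm. Now the trough.

```bash
python3 -m inch '0 -25 28 3 0 0 0; 2 -60 67 7 0 0 0; 4 -98 109 11 0 0 0; 6 -136 151 15 0 0 0; 8 -174 193 19 0 0 0; 10 -212 235 23 0 0 0; 12 -250 278 27 0 0 0; 12 -288 320 31 0 0 0; 12 -313 349 34 0 0 0; 12 -319 356 34.2 0 0 0'; python3 -m inch '0 0 0 0 0 0 0; 20 0 0 0 0 0 0; 40 0 0 0 0 0 0; 55 0 0 0 0 0 0; 65 0 0 0 0 0 0; 75 0 0 0 0 0 0; 75 0 0 0 0 0 0; 75 0 0 0 0 0 0; 75 0 0 0 0 0 0; 75 0 0 0 0 0 0' 70; python3 go.py .6145 -.2340 .0125 -84.2 180
```

```text
clock: 28.0
position: [0.6145, -0.2353, 0.1394]
ee_rot: [0.523, 0.474, 0.525, -0.475]
contact_force: [-0.9, 0.8, -0.3]
width: 0.0852
clock: 29.25
position: [0.6156, -0.2332, 0.0668]
ee_rot: [0.525, 0.474, 0.524, -0.474]
contact_force: [-0.4, -0.1, 0.2]
width: 0.0851
t 29.25 pos [ 0.6156 -0.2332  0.0668] F [-0.4 -0.1  0.2] w 0.0851 q1,q6 [-0.47  1.  ]
tool axes
 [[ 0.001  0.995  0.101]
 [-0.     0.101 -0.995]
 [-1.     0.001  0.001]] jaw yaw -84.2
yaw -84.2 shift [54.3 -1.3  0.7] rot [-0.  0. -0.]
```

```bash
python3 -m inch '10 -1 0.5 0 0 0 0; 20 -1 0.5 0 0 0 0; 30 -1 0.5 0 0 0 0; 40 -1 0.5 0 0 0 0; 48 -1 0.5 0 0 0 0; 53 -1 0.5 0 0 0 0; 53 -1 0.5 0 0 0 0; 53 -1 0.5 0 0 0 40; 53 -1 0.5 0 0 0 60; 53 -1 0.5 0 0 0 255'; python3 -m inch '0 0 0 0 0 0 255; 0 0 0 0 0 0 255; 0 0 0 0 0 0 255; 0 0 0 0 0 0 255; -10 0 0 0 0 0 255; -20 0 0 0 0 0 255; -40 0 0 0 0 0 255; -60 0 0 0 0 0 255; -60 0 0 0 0 0 255; -60 0 0 0 0 0 255';  python3 go.py .453 -.009 .074 -87.1 180
python3 -c "
from h import *
a=manip.get_image('side')['color']
overlay(a,'side',[],190,150,340,300,3.5,'pics/g8.png')"
```

```text
clock: 30.5
position: [0.6152, -0.2342, 0.0145]
ee_rot: [0.526, 0.474, 0.524, -0.474]
contact_force: [0.2, -0.5, 5.0]
width: 0.0629
clock: 31.75
position: [0.6138, -0.2331, 0.0725]
ee_rot: [0.524, 0.474, 0.525, -0.474]
contact_force: [-0.0, 0.2, -4.9]
width: 0.0626
t 31.75 pos [ 0.6138 -0.2331  0.0725] F [-0.   0.2 -4.9] w 0.0626 q1,q6 [-0.47  1.  ]
tool axes
 [[-0.001  0.995  0.101]
 [ 0.001  0.101 -0.995]
 [-1.    -0.001 -0.001]] jaw yaw -84.2
yaw -87.1 shift [  -1.1 -137.3 -239.2] rot [ 2.9 -0.1  0.1]
```

View pics/g8.png

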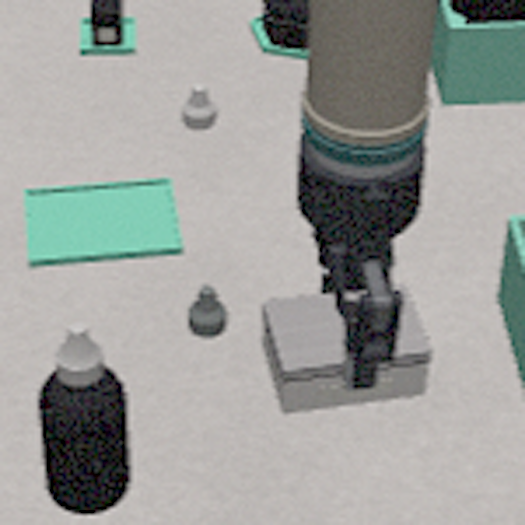

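Trough is held level, with about 3 mm lengthwise offset. A small vial at (207,310) lies on the straight path, so I'll lift higher before moving across.

```bash
python3 -m inch '-20 0 0 0 0 0 255; -45 0 0 0 0 0 255; -65 -10 -18 0 0 0 255; -72 -30 -52 0.5 0 0 255; -72 -55 -96 1 0 0 255; -72 -80 -140 1.5 0 0 255; -72 -105 -184 2 0 0 255; -72 -125 -220 2.6 0 0 255; -72 -135 -237 2.9 0 0 255; -72 -135 -239 2.9 0 0 255'; python3 -m inch '0 0 0 0 0 0 255; 20 0 0 0 0 0 255; 45 0 0 0 0 0 255; 70 0 0 0 0 0 255; 90 0 0 0 0 0 255; 100 0 0 0 0 0 255; 105 0 0 0 0 0 255; 105 0 0 0 0 0 255; 105 0 0 0 0 0 255; 105 0 0 0 0 0 255'; python3 go.py .455 -.009 .0175 -87.1 180
python3 -c "
from h import *
a=manip.get_image('top')['color']
b=manip.get_image('side')['color']
cv2.imwrite('pics/g9.png',np.hstack([cv2.resize(a[180:270,190:290],(400,360)),cv2.resize(b[165:255,175:275],(400,360))]))"
```

```text
clock: 33.05
position: [0.4554, -0.0089, 0.145]
ee_rot: [0.513, 0.487, 0.513, -0.487]
contact_force: [0.3, -0.9, -3.8]
width: 0.0626
clock: 34.3
position: [0.4565, -0.0095, 0.0409]
ee_rot: [0.513, 0.487, 0.512, -0.487]
contact_force: [0.3, -0.2, -3.7]
width: 0.0623
t 34.3 pos [ 0.4565 -0.0095  0.0409] F [ 0.3 -0.2 -3.7] w 0.0623 q1,q6 [-0.17  1.35]
tool axes
 [[ 0.001  0.999  0.051]
 [-0.     0.051 -0.999]
 [-1.     0.001  0.   ]] jaw yaw -87.1
yaw -87.1 shift [23.4 -1.5 -0.6] rot [ 0.   0.  -0.1]
```

View pics/g9.png

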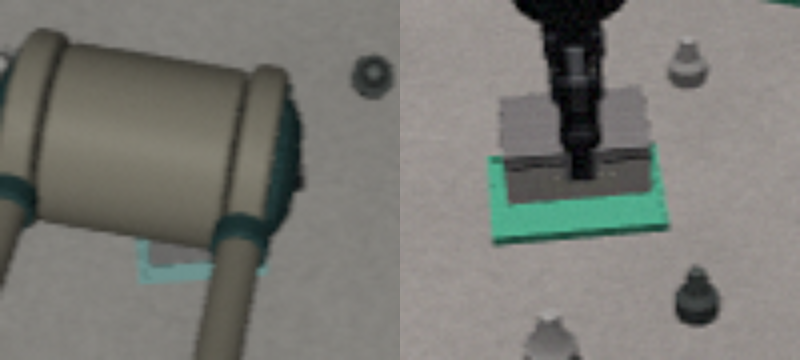

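Centred: trough front edge midpoint is at 580 and the tray midpoint is at 580. Lowering and releasing.

```bash
python3 -m inch '8 -0.5 0 0 0 0 255; 14 -0.5 0 0 0 0 255; 19 -0.5 0 0 0 0 255; 21 -0.5 0 0 0 0 255; 22.5 -0.5 0 0 0 0 255; 23 -0.5 0 0 0 0 255; 23 -0.5 0 0 0 0 255; 23 -0.5 0 0 0 0 120; 23 -0.5 0 0 0 0 60; 23 -0.5 0 0 0 0 0'; python3 -m inch '0 0 0 0 0 0 0; 0 0 0 0 0 0 0; 0 0 0 0 0 0 0; -8 0 0 0 0 0 0; -25 0 0 0 0 0 0; -60 0 0 0 0 0 0; -110 0 0 0 0 0 0; -160 0 0 0 0 0 0; -200 0 0 0 0 0 0; -220 0 0 0 0 0 0';
python3 -m inch '0 -10 30 0 0 0 0; 0 -20 70 0 0 0 0; 0 -30 120 0 0 0 0; 0 -40 170 0 0 0 0; 0 -50 220 0 0 0 0; 0 -60 260 0 0 0 0; 0 -60 300 0 0 0 0; 0 -60 320 0 0 0 0; 0 -60 320 0 0 0 0; 0 -60 320 0 0 0 0'
python3 - <<'E'
from h import *
r=np.radians
a=manip.get_image('top')['color'];b=manip.get_image('side')['color']
T=[("tsq",.4615,.2455,r(-2.5),0,.007),("trect",.453,-.009,r(2.9),0,.007),("thex",.631,.245,r(-20),0,.007),("tround",.644,.009,0,0,.007)]
overlay(a,'top',T,120,135,370,255,3.2,'pics/e1.png')
overlay(b,'side',[],190,130,310,300,4,'pics/e2.png')
E
```

```text
clock: 35.65
position: [0.4562, -0.0096, 0.0176]
ee_rot: [0.513, 0.487, 0.512, -0.487]
contact_force: [0.4, -0.0, -0.1]
width: 0.0813
clock: 36.9
position: [0.4563, -0.0096, 0.2405]
ee_rot: [0.514, 0.488, 0.511, -0.486]
contact_force: [0.0, 0.1, 0.7]
width: 0.085
clock: 38.15
position: [0.4117, -0.3305, 0.2373]
ee_rot: [0.512, 0.487, 0.513, -0.487]
contact_force: [-0.2, 0.9, -0.1]
width: 0.0856
```

View pics/e1.png

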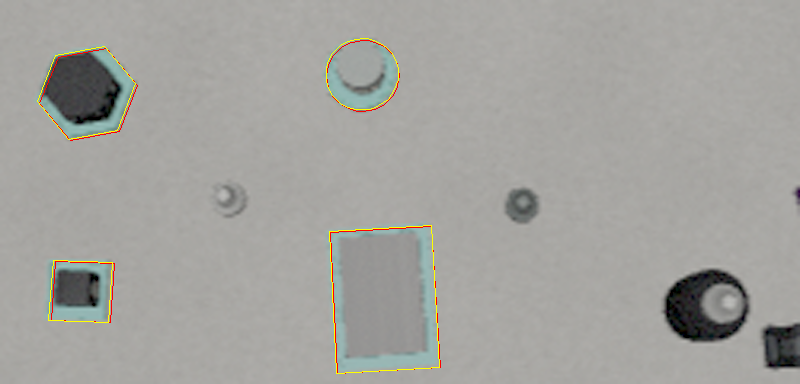

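All four pots sit inside their trays in the top view, with the bottle undisturbed. One numeric check of the lid centres, then hand in.

```bash
python3 - <<'E'
from h import *
e=lambda *p:np.array(p)/3.2+[120,135]-.5
for n,p,z,c in(("trough",e((340,237),(418,229),(428,352),(346,358)),.045,(.453,-.009)),("tin",e((360,66)),.041,(.644,.009)),("jar",e((55,269),(97,270),(97,306),(55,306)),.041,(.4615,.2455)),("hex",e((80,86)),.041,(.631,.245))):
    print(n,np.round((unproj(p,z,"top").mean(0)-c)*1e3,1),"mm")
print(manip.get_state()["contact_force"]); print(manip.sign_off())
E
```

```text
trough [ 2.2 -1.7] mm
tin [-0.8 -1.1] mm
jar [ 1.1 -6.3] mm
hex [-1.6 -4.7] mm
[0.39699281 0.81927223 0.08602676]
the job is handed in; nothing more can be done
None
```

I took the stack apart from the top down and set each pot upright in its own tray. The job was handed in at about 38 s of the 136 s limit, and the sign-off reports no verdict.

- **Position:** In the last top view all four pots were inside their trays. Measured by eye from that picture, the offsets from tray centre were about 3 mm for the trough, 1–2 mm for the tin, 5 mm for the hex pot and 6 mm for the square jar. The limit is 13 mm.
- **Disagreement:** The tool was within about 1 mm of the tray centre when it released the jar and hex pot. I put most of their larger offsets down to dark side faces blurring the outlines, but I did not check this.
- **Height and tilt:** I judged these only from the tool heights at release and the pictures. The release heights match each pot standing on its tray floor.
- **Bottle and gripper:** The dropper bottle looked upright and unmoved. The gripper was open, about 0.24 m up and touching nothing.
- **Check not made:** The final side-view crop could not be viewed because the 16-picture limit was reached.

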